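# Stow the polish tin and latch the shoe-care cabinet

### The job

Stand the smaller steel tin upright in the rack on the inside of the clear shoe-care cabinet's open door and let go of it, then push the door shut from outside until its sprung tongue rides over the keeper and snaps in, so that the door stays shut by itself with the tin still standing in the rack. Close it slowly and without forcing it: the clear plastic cracks if pressed hard once it is home. Leave everything else on the table where it is.

Things in the scene. Friction and masses are not known exactly. Their poses are not given: they have to be found in the camera images.
- tin: the smaller steel tin, a plain closed cylinder 46 mm in diameter and 42 mm high, about 90 g, standing loose on the table; origin at the centre of its underside, z up. The larger tin is 72 mm across.
- door (a joint): hinge angle of the cabinet's door (rad): about 0 shut, up to 1.6 open; starts 1.0 to 1.4. Light hinge friction (0.06 N m): it stays where it is left. It latches anywhere from -0.04 to +0.05, as the keeper is screw-adjusted up to 7 mm either way: feel for it. Let go before the snap, it springs back to 0.08 or more. Not to be slammed (stay below 1.5 rad/s).
- door_hinge (a point): point on the upright hinge axis, 75 mm above the table, in the door's frame, which turns with the door: z up, -y along the door to its free edge, -x out of its outer face, +x out of its inner face (rack side). Clear panel 170 mm wide (y 0 to -170), 12 mm thick (x -12, outer face, to 0, inner face), top edge 148 mm above the table. At joint value q its yaw is the cabinet's yaw minus q.
- rack (a point): centre of the inner floor of the small open-topped rack on the door's inner face, 78 mm above the table; in the door frame 30 mm out from the inner face, 85 mm from the hinge; same axes as the door. Inside 57 mm (x, out from the door) by 70 mm (y, along it); rails 15 mm high on three sides; on the fourth the door rises 70 mm above the rack's floor.
- latch (a point): middle of the door's free edge at the latch, 125 mm above the table, 170 mm from the hinge. The steel tongue juts 9 mm from it along -y, sloped on its inner side; the keeper's steel lip stands on the cabinet beside the shut door's edge at this height.
- door_push (a point): good place to push: on the outer face, 140 mm from the hinge, 120 mm above the table; door axes (push along +x). Felt here: a spring buffer (1 to 3 N) over the last 26 mm, then the tongue riding over the keeper (about 7 to 11 N in all), a drop as it snaps in, and about 1 mm on a hard stop where force climbs steeply. A push above 16 N cracks the door; stop as soon as it is home.
- cabinet: clear plastic shoe-care cabinet, fixed, 110 mm deep (x), 210 mm wide (y), 150 mm high; origin at the centre of its underside, front looks to its own -x; the door's hinge is at its own (-55, +95) mm. With the door shut the rack lies inside.
- big_tin: larger steel tin, 72 mm across, 48 mm high; origin under its centre; to be left alone
- saucer: white ceramic saucer, 130 mm across, 18 mm high; to be left alone
- brush: curved wooden suede brush with rubber nubs, about 150 mm long, 45 mm high; to be left alone
- cleaner: white plastic bottle, 48 mm across, 130 mm high; to be left alone
- cream_jar: glass jar with black cap, 52 mm across, 45 mm high; to be left alone
- sponge_case: black plastic case 90 x 55 x 35 mm; to be left alone
Things that resemble listed ones, but are neither listed nor needed, are in the scene too. Of the things shaped like the cabinet, the clear one is meant. Leave any purple look-alike of the tin alone.

How it is judged:
By the outcome, as a careful person would: the job done as asked, in the order asked, and still so for the second after the job is handed in, with the robot touching nothing.
It also fails if it takes over 72 s, if anything falls off the work surface, if the arm or the gripper's body presses on something with over 40 N, if the wrist force passes 120 N, or if a joint passes its speed limit or range.

### The arm

A 6-joint arm with a two-finger parallel gripper is mounted at the origin on the work surface. World frame = base frame: x ahead of the robot, y to its left, z up, the work surface at z = 0. Lengths are in m, angles in rad, forces in N, time in s.
With the tool pointing down it reaches from about 0.275 to 0.975 m from the base axis. Payload 8.4 kg.
Tool frame: the origin (TCP) lies between the finger pads; the fingertips stand 17 mm ahead of it and the grasp point (between the pads) lies 2 mm behind it (robot.tcp_to_tips is the distance from the TCP to the fingertips, in m); z points along the fingers, y is the line along which they close (so a half turn about z gives the same grasp; the last joint's range is limited). The gripper opens to 92 mm and grips with 3 to 60 N. Pads are 20 mm wide; open, the fingers measure 128 mm over their backs; the gripper's body (75 mm by 189 mm) begins 69 mm behind the grasp point.
Start: joints at [-1.312, 0.353, 1.633, -0, 1.155, -0.002], TCP at [0.161, -0.604, 0.203] pointing down, gripper open.
Joint ranges: [-2.63, 2.63], [-0.92, 2.1], [0.06, 2.66], [-1.3, 4.44], [0, 2.69], [-3.02, 3.02]. Speed limits (rad/s): [2.22, 2.22, 2.79, 3.14, 3.14, 3.14].

### API

Orientations are given as a 3x3 rotation matrix whose columns are the frame's x, y, z axes.
In Python, from cell import robot gives the robot as it stands.
- The arm moves only by the shell command python3 -m creep 'ROWS' [FORCE]. ROWS is JSON, a list of rows, each a list of 3 entries, a list of its own where there are three numbers: the turn, a rotation vector about the tool's x, y, z in degrees, then the shift along the tool's x, y, z in cm, then the closure, from 0 (fully open) to 1 (shut). In form: [[[ax, ay, az], [x, y, z], fingers], ...]. A call has 1 to 20 rows; each row shifts and turns the commanded pose from where the row before left it, along the tool's axes as they then stand; what a row does not reach is not made up. A row lasts 1/8 s, in which the tool goes at most 62.5 mm and 10.7 degrees, less where a joint would pass 70% of its speed; a pose out of reach is approached as far as the arm can. A call with a gripper value outside its range is refused whole. The fingers move at their own pace and stop on an object; FORCE is the grip in N (left out, the last holds). Time passes only in rows, so rows that do not move let the fingers close. It gives the time, the measured TCP pose, the force, the opening and the grip force at its end, in the units of the state.
- robot.sense(): the state, without advancing time (a new reading comes with each control period).
- robot.read_camera(name): name is "scene" or "side" or "wrist"; returns (picture, depth): 420x560x3 uint8, red, green, blue; 420x560 float32, m along the optical axis (not along the pixel's ray), 0 where there is no reading.
- robot.get_calibration(name): a dict with "mtx" (3x3 intrinsics, pixels), "T" (4x4, takes a point from camera to world coordinates); the wrist camera has in their place "T_tool_cam" (4x4, takes a point from camera to tool coordinates, whose origin is the TCP and whose axes are the flange's). Camera axes: x right, y down, z forward; pixel columns grow to the right and rows downward; lengths in m; the calibration is good to about 2 mm. A picture is of the moment at which its call begins: read the wrist's pose just before it. get_calibration takes no time and is no camera call.
- robot.hand_in(): hands the job in; it is judged then, once.
The state is a dict: "clock": time; "q": joint angles; "dq": joint speeds; "joint_efforts": joint torques, N m; "tcp_pos": TCP position; "orientation": TCP orientation; "wrist_force": force on the tool from outside, world axes, zero at the start; "moment": the same for the moment, N m; "grip_width": finger opening in m; "finger_force": force on a finger pad.
Only numpy, scipy, OpenCV 4.12 (cv2) and the standard library are available. Lean on these libraries where they do the work, as an engineer would, in place of code of your own. Each camera call takes 0.05 s, during which the arm holds its last target. There are 200 camera calls.

## Working session

There is one attempt and no reset: what is moved stays moved. The work goes in short steps, Python scripts to look and compute and a shell command to move; the robot and the scene stay as the last step left them, time stands still between calls to the robot, and variables do not carry over. Pictures are saved under pics/ and viewed, at most 10 in all, crops included, and the job is handed in when it is done.

```bash
mkdir -p pics; ls; python3 - <<'E'
from cell import robot
import cv2,numpy as np
for n in("scene","side"):
    p,d=robot.read_camera(n); np.savez(f"{n}.npz",p=p,d=d); cv2.imwrite(f"pics/{n}.png",cv2.resize(p[:,:,::-1],(784,588)))
    c=robot.get_calibration(n); print(n,np.round(c["mtx"],1).tolist(),np.round(c["T"],3).tolist())
print(robot.get_calibration("wrist")); print(robot.sense())
E
```

```text
pics
scene [[526.8, 0.0, 279.3], [0.0, 526.8, 213.5], [0.0, 0.0, 1.0]] [[0.588, 0.486, -0.646, 1.71], [0.808, -0.336, 0.483, -0.799], [0.017, -0.807, -0.59, 1.16], [0.0, 0.0, 0.0, 1.0]]
side [[447.0, 0.0, 274.9], [0.0, 447.0, 210.7], [0.0, 0.0, 1.0]] [[-0.938, -0.193, 0.289, 0.025], [-0.347, 0.543, -0.765, 1.425], [-0.009, -0.817, -0.576, 1.16], [0.0, 0.0, 0.0, 1.0]]
{'mtx': array([[367.24972654,   0.        , 277.45955933],
       [  0.        , 367.24972654, 207.86134789],
       [  0.        ,   0.        ,   1.        ]]), 'T_tool_cam': array([[ 8.56907425e-05, -9.59127244e-01, -2.82975128e-01,
         8.13253481e-02],
       [ 9.99999990e-01,  5.02850517e-05,  1.32382584e-04,
        -1.86347859e-03],
       [-1.12742324e-04, -2.82975137e-01,  9.59127238e-01,
        -1.81295058e-01],
       [ 0.00000000e+00,  0.00000000e+00,  0.00000000e+00,
         1.00000000e+00]])}
{'clock': 0.1, 'q': array([-1.31241909e+00,  3.53598565e-01,  1.63404904e+00,  5.14428952e-05,
        1.15518171e+00, -2.41988659e-03]), 'dq': array([-0.00065203, -0.00027569, -0.00065555, -0.00118307,  0.00056738,
       -0.00125679]), 'joint_efforts': array([-6.78225024e-04, -5.94900978e+01, -3.34929872e+01,  6.99348422e-02,
        1.84648507e-02, -6.40564099e-05]), 'tcp_pos': array([ 0.16104644, -0.60342839,  0.20253107]), 'orientation': array([[ 9.66190115e-01,  2.57830541e-01, -2.70481542e-04],
       [ 2.57830679e-01, -9.66189362e-01,  1.20764046e-03],
       [ 5.00302057e-05, -1.23654872e-03, -9.99999234e-01]]), 'wrist_force': array([0.23984624, 0.7807339 , 0.8886018 ]), 'moment': array([0.02157336, 0.02004184, 0.01236249]), 'finger_force': 0.0, 'grip_width': 0.09202830533269497}
```

View pics/scene.png

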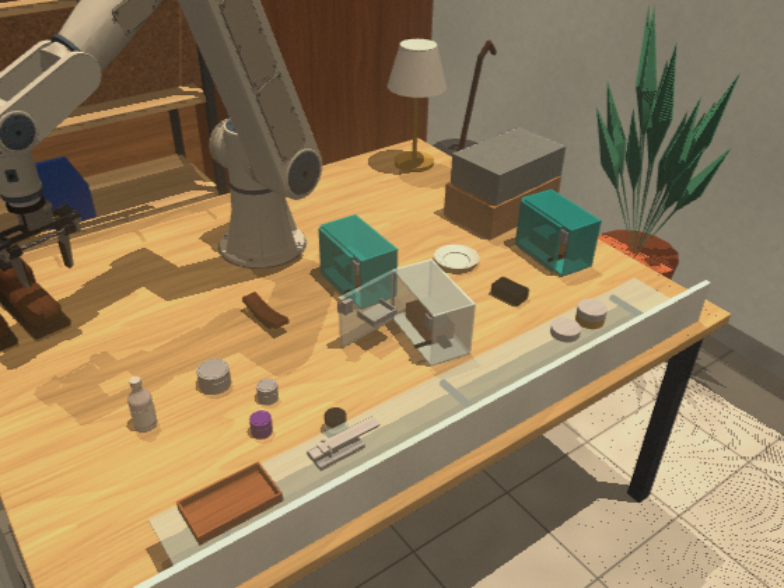

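View pics/side.png

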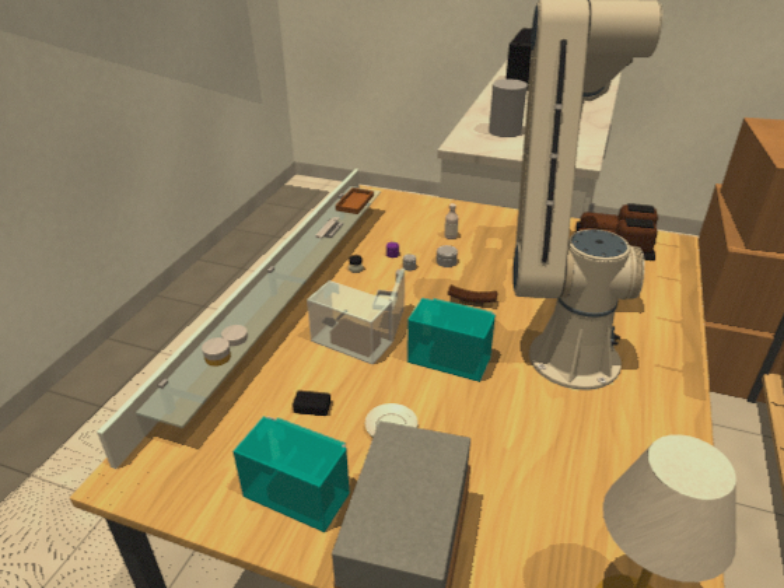

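Candidates in the scene view: small steel tin (267,391), purple look-alike (261,424), big tin (213,377), cream jar (335,418) and tins on the ledge (565,328) and (591,312). I choose (267,391). The clear cabinet is at (435,310), with its door at (365,310). Next is a close crop to check.

```bash
cat > h.py <<'E'
import numpy as np, cv2
from cell import robot
def ray(c,uv):
    K=c["mtx"];T=c["T"]; d=T[:3,:3]@np.linalg.inv(K)@np.array([uv[0],uv[1],1.]); return T[:3,3],d
def onz(c,uv,z):
    o,d=ray(c,uv); return o+d*(z-o[2])/d[2]
def wristT(s,c):
    T=np.eye(4);T[:3,:3]=s["orientation"];T[:3,3]=s["tcp_pos"]
    return {"mtx":c["mtx"],"T":T@c["T_tool_cam"]}
def deproj(c,uv,z):
    K=c["mtx"]; p=np.linalg.inv(K)@np.array([uv[0],uv[1],1.])*z; return c["T"][:3,:3]@p+c["T"][:3,3]
E
python3 - <<'E'
from h import *
p=np.load("scene.npz");s=np.load("side.npz")
a=cv2.resize(p["p"][175:300,165:345,::-1],None,fx=4.4,fy=4.4,interpolation=cv2.INTER_CUBIC)
cv2.imwrite("pics/c1.png",a)
b=cv2.resize(s["p"][165:265,215:345,::-1],None,fx=6,fy=6,interpolation=cv2.INTER_CUBIC); cv2.imwrite("pics/c2.png",b)
for n,P,pts in(("scene",p,[(267,391),(261,424),(213,377)]),("side",s,[(410,262),(392,250)])):
    c=robot.get_calibration(n)
    for q in pts:
        u=np.array(q)/1.4; z=P["d"][int(u[1]),int(u[0])]; print(n,q,deproj(c,u,z).round(3))
E
```

```text
scene (267, 391) [ 0.605 -0.306  0.04 ]
scene (261, 424) [ 0.682 -0.362  0.036]
scene (213, 377) [ 0.504 -0.386  0.048]
side (410, 262) [ 0.574 -0.271  0.039]
side (392, 250) [ 0.658 -0.328  0.037]
```

View pics/c1.png

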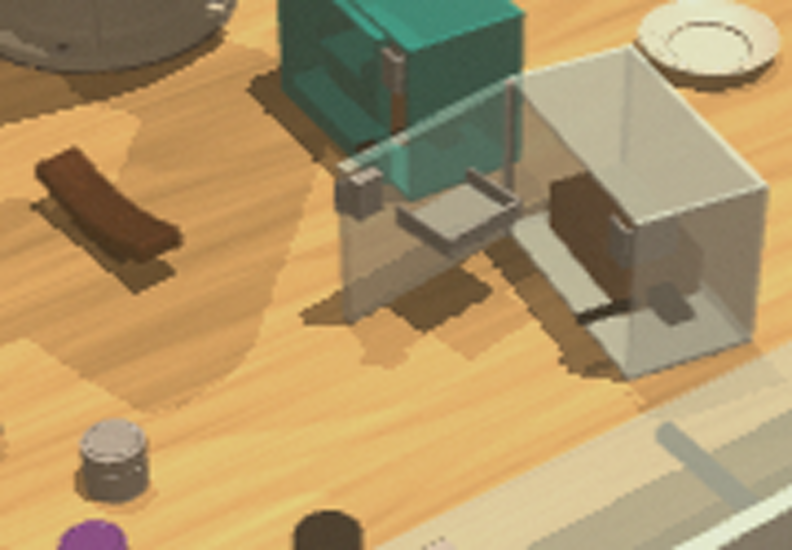

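View pics/c2.png

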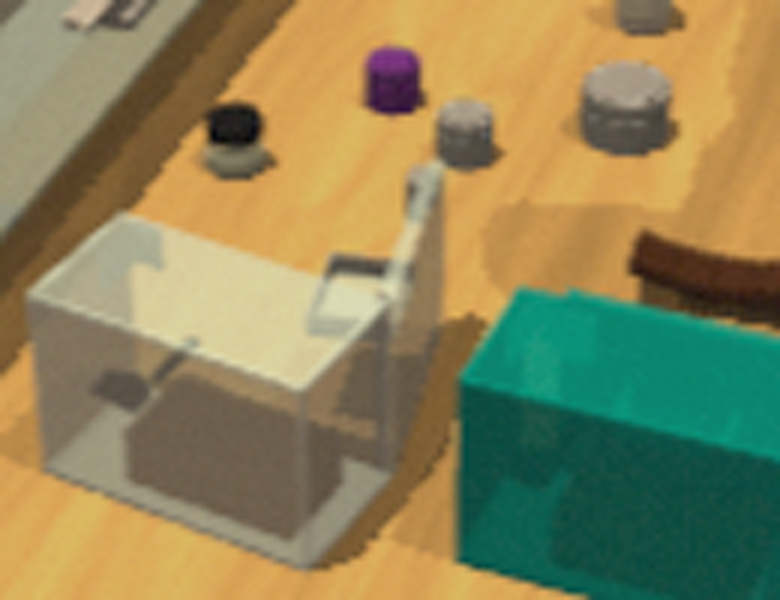

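The crops show the steel tin at c1 (114,440) and c2 (465,115). The cabinet's top corners are c1 (513,80), (632,47), (766,185), (636,220). The free edge of the door's top is near (345,165).

```bash
python3 - <<'E'
from h import *
S=robot.get_calibration("scene");D=robot.get_calibration("side")
a=lambda x,y:(x/4.4+165-.4,y/4.4+175-.4); b=lambda x,y:(x/6+215-.4,y/6+165-.4)
print("tin",onz(S,a(114,440),.042).round(4),onz(D,b(465,116),.042).round(4))
for n,q in dict(h=(513,80),bh=(632,47),bl=(766,185),fl=(636,220),door=(343,167)).items(): print("S",n,onz(S,a(*q),.149).round(4))
print("S floor fl,bl",onz(S,a(630,378),0).round(4),onz(S,a(750,340),0).round(4),"door bottom",onz(S,a(348,322),.002).round(4))
for n,q in dict(fl=(122,213),bl=(28,293),bh=(303,388),h=(393,298),door=(438,165)).items(): print("D",n,onz(D,b(*q),.149).round(4))
E
```

```text
tin [ 0.5877 -0.2975  0.042 ] [ 0.5847 -0.2928  0.042 ]
S h [0.5088 0.1051 0.149 ]
S bh [0.5248 0.2112 0.149 ]
S bl [0.726  0.1767 0.149 ]
S fl [0.7045 0.0714 0.149 ]
S door [ 0.5303 -0.0665  0.149 ]
S floor fl,bl [0.7077 0.0727 0.    ] [0.7262 0.1766 0.    ] door bottom [ 0.5326 -0.0675  0.002 ]
D fl [0.7109 0.0671 0.149 ]
D bl [0.7297 0.1728 0.149 ]
D bh [0.5244 0.2072 0.149 ]
D h [0.5042 0.0987 0.149 ]
D door [ 0.5284 -0.061   0.149 ]
```

```bash
python3 -m creep '[[[0,0,9.6],[0,0,0],0],[[0,0,0],[3.5,-2,0],0],[[0,0,0],[3.5,-2.1,0],0],[[0,0,0],[3.5,-2.1,0],0],[[0,0,0],[3.5,-2.1,0],0],[[0,0,0],[3.5,-2.1,0],0],[[0,0,0],[3.5,-2.1,0],0],[[0,0,0],[3.5,-2.1,0],0],[[0,0,0],[3.5,-2.1,0],0],[[0,0,0],[3.5,-2,0],0],[[0,0,0],[3.5,-2,0],0],[[0,0,0],[3.5,-2,0],0],[[0,0,0],[3.5,-2,0],0],[[0,0,0],[3.2,-2,0],0],[[0,0,0],[0,0,0],0],[[0,0,0],[0,0,0],0]]'
python3 - <<'E'
from h import *
s=robot.sense(); p,d=robot.read_camera("wrist"); c=wristT(s,robot.get_calibration("wrist"))
np.savez("w1.npz",p=p,d=d,T=c["T"]); cv2.imwrite("pics/w1.png",p[:,:,::-1])
print(s["tcp_pos"],s["orientation"].round(4).tolist(),s["wrist_force"])
# tin: top surface by height near estimate
v,u=np.mgrid[:420,:560]; K=c["mtx"]
pc=np.stack([(u-K[0,2])/K[0,0]*d,(v-K[1,2])/K[1,1]*d,d],-1)@c["T"][:3,:3].T+c["T"][:3,3]
m=(abs(pc[...,2]-.042)<.006)&(np.hypot(pc[...,0]-.586,pc[...,1]+.295)<.045)&(d>0)
n,l,st,ce=cv2.connectedComponentsWithStats(m.astype(np.uint8))
for i in range(1,n):
  if st[i,4]>100: P=pc[l==i]; (x,y),r=cv2.minEnclosingCircle(np.float32(P[:,:2]*1000)); print(st[i],x,y,r,P[:,2].mean())
E
```

```text
clock: 2.1
tcp_pos: [0.5857, -0.296, 0.2027]
orientation: [[0.996, 0.094, -0.001], [0.094, -0.996, 0.0], [-0.001, -0.0, -1.0]]
wrist_force: [0.3, -0.2, -0.1]
grip_width: 0.0919
finger_force: 0.0
[ 0.58565246 -0.29602747  0.20268936] [[0.9956, 0.0935, -0.0012], [0.0935, -0.9956, 0.0001], [-0.0012, -0.0003, -1.0]] [ 0.26104342 -0.1556516  -0.06568801]
[ 256  163   47   47 1722] 585.9794311523438 -295.5096130371094 22.907825469970703 0.0409673197954639
```

View pics/w1.png

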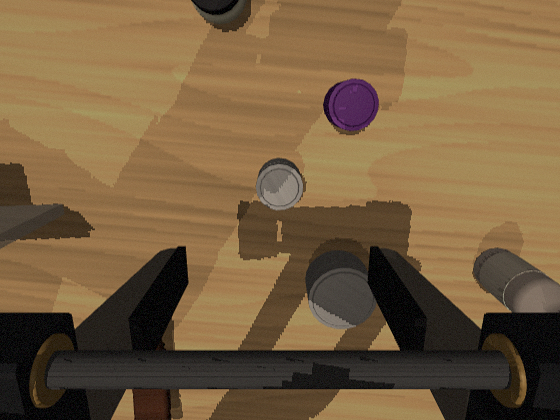

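The wrist view shows the steel tin at (280,187), with the purple one at (352,105) and the big tin at (340,290). The tin measures 46 mm across, so it is the right one. I'll descend and grip high on it, so the fingertips stay above the rack's rails.

```bash
python3 -m creep '[[[0,0,0],[0,0,4],0],[[0,0,0],[0,0,4],0],[[0,0,0],[0,0,4],0],[[0,0,0],[0,0,3],0.2],[[0,0,0],[0,0,1.45],0.2],[[0,0,0],[0,0,0],0.3],[[0,0,0],[0,0,0],0.7],[[0,0,0],[0,0,0],0.7],[[0,0,0],[0,0,0],0.7],[[0,0,0],[0,0,0],0.7],[[0,0,0],[0,0,0],0.7]]' 15; python3 -m creep '[[[0,0,0],[0,0,0],0.7],[[0,0,0],[0,0,-3],0.7],[[0,0,0],[0,0,-4],0.7],[[0,0,0],[0,0,-5],0.7],[[0,0,0],[0,0,-5],0.7],[[0,0,0],[0,0,0],0.7]]'
```

```text
clock: 3.52
tcp_pos: [0.5864, -0.2959, 0.0388]
orientation: [[0.996, 0.093, 0.0], [0.093, -0.996, -0.0], [0.0, 0.0, -1.0]]
wrist_force: [-0.8, 0.1, -0.3]
grip_width: 0.0274
finger_force: 0.0
clock: 4.28
tcp_pos: [0.5887, -0.2971, 0.2135]
orientation: [[0.996, 0.093, 0.007], [0.093, -0.996, -0.004], [0.007, 0.004, -1.0]]
wrist_force: [-0.6, 0.2, 0.1]
grip_width: 0.0276
finger_force: 0.0
```

The gripper closed to 27 mm with no force, so it missed the tin. I'll look.

```bash
python3 -m creep '[[[0,0,0],[0,0,0],0],[[0,0,0],[0,0,0],0],[[0,0,0],[0,0,0],0],[[0,0,0],[0,0,0],0]]' ; cat > see.py <<'E'
from h import *
import sys
s=robot.sense(); p,d=robot.read_camera("wrist"); c=wristT(s,robot.get_calibration("wrist"))
np.savez(sys.argv[1]+".npz",p=p,d=d,T=c["T"]); cv2.imwrite(f"pics/{sys.argv[1]}.png",p[:,:,::-1])
v,u=np.mgrid[:420,:560]; K=c["mtx"]
pc=np.stack([(u-K[0,2])/K[0,0]*d,(v-K[1,2])/K[1,1]*d,d],-1)@c["T"][:3,:3].T+c["T"][:3,3]
m=(pc[...,2]>.03)&(pc[...,2]<.06)&(v<350)&(d>0)
n,l,st,ce=cv2.connectedComponentsWithStats(m.astype(np.uint8))
for i in range(1,n):
  if st[i,4]>200: P=pc[l==i]; (x,y),r=cv2.minEnclosingCircle(np.float32(P[:,:2]*1000)); print(st[i],x,y,r,P[:,2].mean(),np.median(P[:,2]))
E
python3 see.py w2
```

```text
clock: 4.78
tcp_pos: [0.5861, -0.2958, 0.2079]
orientation: [[0.996, 0.093, -0.001], [0.093, -0.996, 0.001], [-0.001, -0.001, -1.0]]
wrist_force: [0.2, 0.3, 0.6]
grip_width: 0.0658
finger_force: 0.0
[192   0  48  16 558] 742.1373291015625 -226.33267211914062 19.27945327758789 0.042691874730024726 0.044243212007515936
[ 326   79   52   52 2045] 668.1362915039062 -354.8257141113281 22.934587478637695 0.040861711180133306 0.041168338386249725
[ 256  162   47   47 1715] 586.0631713867188 -295.4002380371094 22.88011932373047 0.04082112608446849 0.041178620975347024
[  0 210  53  21 584] 528.7249145507812 -41.012901306152344 25.971460342407227 0.044815478741122836 0.044479807832008306
[483 255  54  49 982] 509.5079345703125 -545.8211669921875 24.16863441467285 0.04565518220680629 0.04588990183529701
[ 307  259   49   67 2153] 475.5731506347656 -371.6520690917969 36.21242141723633 0.04616616566481891 0.04732990729541903
```

View pics/w2.png

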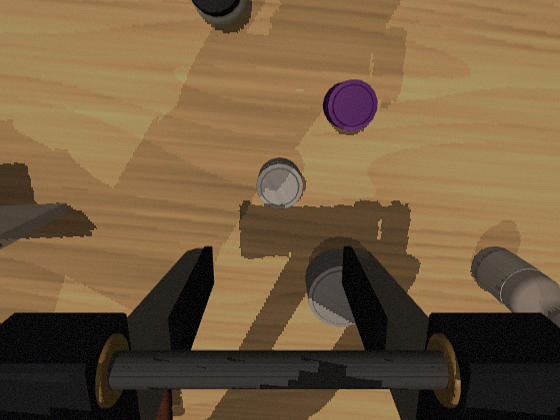

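```bash
python3 -c "
from cell import robot; print(robot.tcp_to_tips, [a for a in dir(robot) if a[0]!='_'])"; python3 -m creep '[[[0,0,0],[0,0,4],0.1],[[0,0,0],[0,0,4],0.1],[[0,0,0],[0,0,4],0.1],[[0,0,0],[0,0,3.5],0.1],[[0,0,0],[0,0,1.4],0.1],[[0,0,0],[0,0,0],0.1],[[0,0,0],[0,0,0],0.1],[[0,0,0],[0,0,0],0.1]]' 15; python3 see.py w3;  python3 -m creep '[[[0,0,0],[0,0,0],0.5],[[0,0,0],[0,0,0],0.5],[[0,0,0],[0,0,0],0.5],[[0,0,0],[0,0,0],0.5]]' 15
```

```text
0.017 ['IKError', 'get_calibration', 'hand_in', 'read_camera', 'sense', 'tcp_to_tips']
clock: 5.82
tcp_pos: [0.5873, -0.2964, 0.0412]
orientation: [[0.996, 0.093, 0.002], [0.093, -0.996, -0.001], [0.002, 0.001, -1.0]]
wrist_force: [-0.9, 0.1, -0.5]
grip_width: 0.0832
finger_force: 0.0
[ 366   63  100   97 7469] 668.0408935546875 -354.7668762207031 23.138032913208008 0.04076437652624522 0.04118413468960361
[ 237  213   85   83 5428] 585.947998046875 -295.442626953125 23.17304039001465 0.040629452917358665 0.041171945642069996
[166 246  31  43 270] 583.8773193359375 -248.08978271484375 11.44652271270752 0.056352722848367925 0.05629527299022248
[359 246  30  42 264] 592.4557495117188 -340.5010070800781 11.518134117126465 0.056386529682527074 0.05653132089384062
clock: 6.38
tcp_pos: [0.5863, -0.2959, 0.0396]
orientation: [[0.996, 0.093, -0.0], [0.093, -0.996, 0.0], [-0.0, -0.0, -1.0]]
wrist_force: [-0.1, -0.2, 0.3]
grip_width: 0.0465
finger_force: 0.0
```

View pics/w3.png

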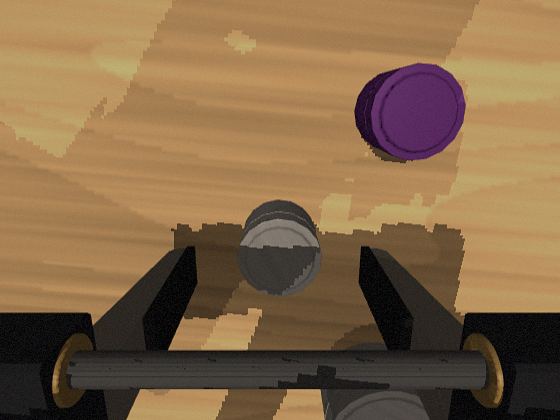

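```bash
python3 -m creep '[[[0,0,0],[0,0,0],0.55],[[0,0,0],[0,0,0],0.55],[[0,0,0],[0,0,0],0.6],[[0,0,0],[0,0,0],0.6]]' 15; python3 see.py w4
```

```text
clock: 6.88
tcp_pos: [0.5863, -0.296, 0.0397]
orientation: [[0.996, 0.093, -0.0], [0.093, -0.996, -0.0], [-0.0, 0.0, -1.0]]
wrist_force: [0.2, 0.4, 0.7]
grip_width: 0.0368
finger_force: 0.0
[ 368   60  101   99 7661] 667.771240234375 -354.8331298828125 23.31401824951172 0.04078811206765303 0.04120900538141195
[ 212  212  132   84 5707] 593.666748046875 -293.30804443359375 31.29111099243164 0.041954424841257 0.04141839712244652
```

View pics/w4.png

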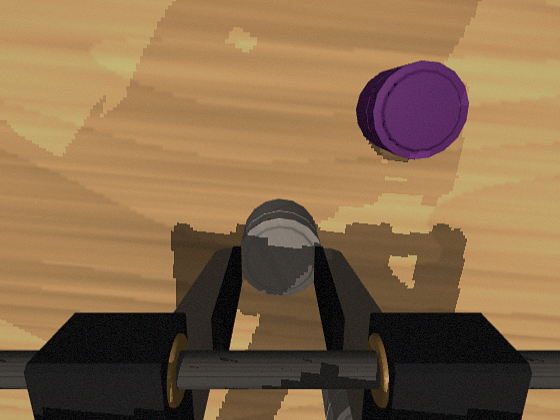

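```bash
python3 - <<'E'
from h import *
for n,tz in(("w1",.2027),("w2",.2079),("w3",.0412),("w4",.0397)):
    f=np.load(n+".npz");d=f["d"];T=f["T"];v,u=np.mgrid[:420,:560];K=robot.get_calibration("wrist")["mtx"]
    Ct=robot.get_calibration("wrist")["T_tool_cam"]
    pc=np.stack([(u-K[0,2])/K[0,0]*d,(v-K[1,2])/K[1,1]*d,d],-1)@Ct[:3,:3].T+Ct[:3,3]
    m=(d>0)&(v>240)&(pc[...,2]<(.14 if tz>.1 else .03))&(abs(pc[...,0])<.03)&(d<.24)&(pc[...,2]>-.05)
    P=pc[m]
    L=P[P[:,1]<0];R=P[P[:,1]>0]
    for q in(L,R): print(n,q[:,2].max().round(4),np.percentile(q[:,0],[0,2,50,98,100]).round(4), "inner y near tip",np.percentile(abs(q[q[:,2]>q[:,2].max()-.004][:,1]),[0,10,50,100]).round(4),"x",np.percentile(q[q[:,2]>q[:,2].max()-.004][:,0],[0,50,100]).round(4))
E
```

```text
w1 -0.0096 [-0.0099 -0.0081  0.0102  0.0116  0.012 ] inner y near tip [0.0477 0.0479 0.0481 0.0571] x [-0.009   0.0081  0.0117]
w1 -0.0106 [-0.0096 -0.0081  0.0102  0.0116  0.0121] inner y near tip [0.0436 0.0438 0.0441 0.0551] x [-0.0088  0.0094  0.0121]
w2 -0.0104 [-0.0096 -0.008   0.0106  0.0116  0.0122] inner y near tip [0.0346 0.0347 0.0349 0.046 ] x [-0.0091  0.0099  0.0115]
w2 -0.0104 [-0.0093 -0.0079  0.0106  0.0117  0.012 ] inner y near tip [0.0305 0.0307 0.031  0.042 ] x [-0.0091  0.0096  0.0118]
w3 0.0031 [-0.0242 -0.0208  0.0023  0.0115  0.0121] inner y near tip [0.     0.0017 0.0108 0.024 ] x [-0.0242 -0.0045  0.0096]
w3 0.0072 [-0.024  -0.0199  0.0028  0.0115  0.0122] inner y near tip [0.0089 0.0123 0.0205 0.021 ] x [-0.0221  0.0037  0.0067]
w4 0.0015 [-0.0232 -0.0202  0.0036  0.0115  0.012 ] inner y near tip [0.0001 0.0017 0.01   0.0219] x [-0.0232 -0.0038  0.0102]
w4 0.0113 [-0.023  -0.0196  0.0047  0.0116  0.0123] inner y near tip [0.0219 0.0219 0.0219 0.0219] x [0.0036 0.0036 0.0036]
```

The depth images show the fingertips about 10 mm behind the reported TCP, not 17 mm ahead of it. The fingers closed above the tin, which explains the miss. I'll open, go 28 mm lower and grip again.

```bash
python3 -m creep '[[[0,0,0],[0,0,0],0.1],[[0,0,0],[0,0,0],0.1],[[0,0,0],[0,0,0],0.1],[[0,0,0],[0,0,0],0.1],[[0,0,0],[0,0,1],0.1],[[0,0,0],[0,0,1],0.1],[[0,0,0],[0,0,0.85],0.1],[[0,0,0],[0,0,0],0.1],[[0,0,0],[0,0,0],0.6],[[0,0,0],[0,0,0],0.6],[[0,0,0],[0,0,0],0.6],[[0,0,0],[0,0,0],0.6],[[0,0,0],[0,0,0],0.6]]' 15
```

```text
clock: 8.55
tcp_pos: [0.5865, -0.296, 0.0114]
orientation: [[0.996, 0.093, 0.0], [0.093, -0.996, -0.0], [0.0, 0.0, -1.0]]
wrist_force: [-0.3, -1.1, 1.3]
grip_width: 0.0451
finger_force: 15.0
```

```bash
python3 -m creep '[[[0,0,0],[0,0,-1],0.6],[[0,0,0],[0,0,-3],0.6],[[0,0,0],[0,0,-4],0.6],[[0,0,0],[0,0,-4],0.6],[[0,0,0],[0,0,-4],0.6],[[0,0,0],[-1,-3,-4],0.6],[[0,0,0],[-1.2,-3.7,-4],0.6],[[0,0,0],[-1.2,-3.7,0],0.6],[[0,0,0],[-1.2,-3.7,0],0.6],[[0,0,0],[-1.2,-3.7,0],0.6],[[0,0,0],[-1.2,-3.7,0],0.6],[[0,0,0],[-1.2,-3.7,0],0.6],[[0,0,0],[-1.2,-3.7,0],0.6],[[0,0,0],[-1.2,-3.8,0],0.6],[[0,0,0],[0,0,0],0.6],[[0,0,0],[0,0,0],0.6],[[0,0,0],[0,0,0],0.6]]'; python3 see.py w5
```

```text
clock: 10.68
tcp_pos: [0.4507, 0.0191, 0.2513]
orientation: [[0.996, 0.092, 0.0], [0.092, -0.996, -0.0], [0.0, 0.0, -1.0]]
wrist_force: [0.5, 0.3, 0.1]
grip_width: 0.045
finger_force: 15.0
[133 176 107  23 719] 432.2088623046875 117.12042999267578 55.19807815551758 0.045531987248378814 0.0458499045331095
[ 401  223   49   89 3084] 353.603759765625 -160.56915283203125 60.92392349243164 0.03633460242707612 0.03497348788376617
```

View pics/w5.png

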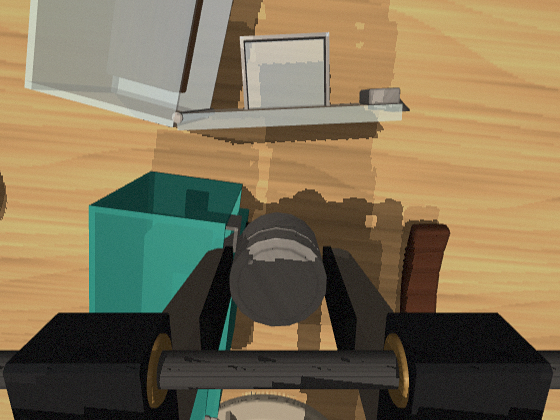

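The wrist view shows the rack between (240,37) and (328,108). The door's top edge runs from the hinge at (178,118) to the latch at (400,100).

```bash
python3 - <<'E'
from h import *
f=np.load("w5.npz");d=f["d"];c={"mtx":robot.get_calibration("wrist")["mtx"],"T":f["T"]}
for q in[(241,38),(327,34),(243,108),(328,104)]: print("rail",q,onz(c,q,.093).round(4))
for q in[(180,112),(400,102)]: print("doortop",q,onz(c,q,.148).round(4))
v,u=np.mgrid[:420,:560];K=c["mtx"]
pc=np.stack([(u-K[0,2])/K[0,0]*d,(v-K[1,2])/K[1,1]*d,d],-1)@c["T"][:3,:3].T+c["T"][:3,3]
w=(v<115)&(v>25)&(u>235)&(u<335)&(d>0)
for lo,hi in((.07,.084),(.087,.098)):
    m=w&(pc[...,2]>lo)&(pc[...,2]<hi); P=pc[m]
    print(lo,len(P),np.median(P[:,2]),cv2.minAreaRect(np.float32(P[:,:2]*1000)))
m=(v<125)&(u>170)&(d>0)&(pc[...,2]>.143)&(pc[...,2]<.153)&(pc[...,1]<.1);P=pc[m]; print("door",len(P),cv2.minAreaRect(np.float32(P[:,:2]*1000)))
p=np.float32([[1,2]])
m=(v>200)&(v<330)&(u>225)&(u<330)&(d>0)&(d<.3)
print("tin top z",np.median(pc[m&(abs(u-278)<30)&(v>270)&(v<310)],0))
E
```

```text
rail (241, 38) [0.5782 0.0639 0.093 ]
rail (327, 34) [ 0.588  -0.0083  0.093 ]
rail (243, 108) [0.5212 0.0584 0.093 ]
rail (328, 104) [ 0.5316 -0.0167  0.093 ]
doortop (180, 112) [0.5155 0.1005 0.148 ]
doortop (400, 102) [ 0.5379 -0.0625  0.148 ]
0.07 5312 0.07773962895999459 ((554.066650390625, 23.64173698425293), (57.24256896972656, 70.3899154663086), 7.803348064422607)
0.087 1032 0.09250197474294747 ((554.9915161132812, 27.126367568969727), (60.035247802734375, 82.824951171875), 7.775765419006348)
door 4220 ((556.4813232421875, 20.57263946533203), (84.77269744873047, 166.98016357421875), 5.271832466125488)
tin top z [0.44776147 0.020626   0.28173339]
```

```bash
python3 - <<'E'
from h import *
f=np.load("w5.npz");d=f["d"];c={"mtx":robot.get_calibration("wrist")["mtx"],"T":f["T"]}
v,u=np.mgrid[:420,:560];K=c["mtx"]
pc=np.stack([(u-K[0,2])/K[0,0]*d,(v-K[1,2])/K[1,1]*d,d],-1)@c["T"][:3,:3].T+c["T"][:3,3]
m=(v>200)&(v<330)&(u>228)&(u<330)&(abs(pc[...,2]-.2815)<.004)
m=cv2.morphologyEx(m.astype(np.uint8),cv2.MORPH_OPEN,np.ones((5,5)))
n,l,st,ce=cv2.connectedComponentsWithStats(m);i=1+st[1:,4].argmax();P=pc[l==i]
t,r=cv2.minEnclosingCircle(np.float32(P[:,:2]*1000)); t=np.array(t)/1000;print(st[i],t,r)
s=robot.sense()
a=np.radians(-2.5);R=s["orientation"]@cv2.Rodrigues(np.array([0,0,a]))[0]
tl=s["orientation"][:2,:2].T@(t-s["tcp_pos"][:2]); tgt=np.array([.5541,.0236])-R[:2,:2]@tl
print("tin in tool",tl,"TCP target",tgt,"shift tool cm",R[:2,:2].T@(tgt-s["tcp_pos"][:2])*100)
E
```

```text
[ 229  236  100   90 6892] [0.45001489 0.02060163] 23.47203254699707
tin in tool [-0.00051102 -0.00163342] TCP target [0.55482744 0.02205079] shift tool cm [10.36046184  1.10986993]
```

```bash
python3 -m creep '[[[0,0,-2.5],[0,0,0],0.6],[[0,0,0],[2.6,0.3,0],0.6],[[0,0,0],[2.6,0.3,0],0.6],[[0,0,0],[2.6,0.3,0],0.6],[[0,0,0],[2.55,0.2,0],0.6],[[0,0,0],[0,0,0],0.6],[[0,0,0],[0,0,3],0.6],[[0,0,0],[0,0,3],0.6],[[0,0,0],[0,0,2],0.6],[[0,0,0],[0,0,1],0.6],[[0,0,0],[0,0,0],0.6],[[0,0,0],[0,0,0],0.6]]'; python3 see.py w6 >/dev/null;python3 - <<'E'
from h import *
f=np.load("w6.npz");d=f["d"];c={"mtx":robot.get_calibration("wrist")["mtx"],"T":f["T"]}
v,u=np.mgrid[:420,:560];K=c["mtx"]
pc=np.stack([(u-K[0,2])/K[0,0]*d,(v-K[1,2])/K[1,1]*d,d],-1)@c["T"][:3,:3].T+c["T"][:3,3]
tz=robot.sense()["tcp_pos"]
x=np.array([np.cos(.136),np.sin(.136)]);y=np.array([-x[1],x[0]])
for lo,hi in((.07,.084),(.088,.097),(tz[2]+.026,tz[2]+.034)):
    m=(d>0)&(pc[...,2]>lo)&(pc[...,2]<hi)&(np.hypot(pc[...,0]-.554,pc[...,1]-.0236)<.06)
    P=pc[m][:,:2]-[.5541,.0236]; print(lo,len(P),"door x",np.percentile(P@x,[0,1,50,99,100]).round(4),"y",np.percentile(P@y,[0,1,50,99,100]).round(4))
E
```

```text
clock: 12.22
tcp_pos: [0.5548, 0.0229, 0.1621]
orientation: [[0.991, 0.136, 0.001], [0.136, -0.991, 0.0], [0.001, 0.0, -1.0]]
wrist_force: [0.1, -1.0, -1.3]
grip_width: 0.0447
finger_force: 15.0
0.07 4569 door x [-0.0293 -0.0288  0.009   0.0315  0.0317] y [-0.0529 -0.046  -0.0014  0.0448  0.0529]
0.088 1266 door x [-0.029  -0.0281  0.0249  0.0316  0.0317] y [-0.0381 -0.0377  0.0005  0.038   0.0384]
0.1881499475660103 7490 door x [-0.0227 -0.0206  0.0035  0.022   0.0235] y [-0.0349 -0.0298  0.0014  0.0322  0.0373]
```

View pics/w6.png

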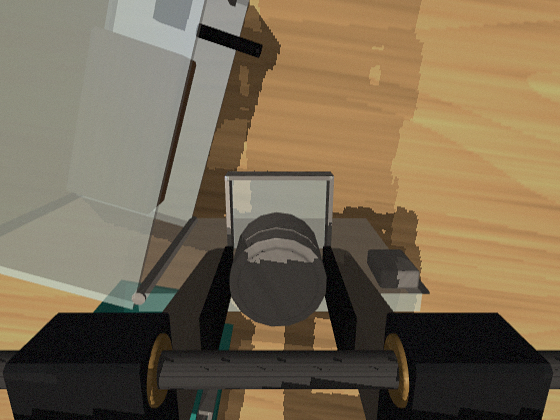

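The view shows the tin at (280,270), centred over the rack, whose rails lie at x = 228 and x = 332. I'll lower it.

```bash
python3 -m creep '[[[0,0,0],[0,0,2],0.6],[[0,0,0],[0,0,2],0.6],[[0,0,0],[0,0,1.5],0.6],[[0,0,0],[0,0,1],0.6],[[0,0,0],[0,0,0.4],0.6],[[0,0,0],[0,0,0.1],0.6],[[0,0,0],[0,0,0],0.6],[[0,0,0],[0,0,0],0.6]]'
```

```text
clock: 13.28
tcp_pos: [0.5547, 0.023, 0.0916]
orientation: [[0.991, 0.136, 0.001], [0.136, -0.991, 0.0], [0.001, 0.0, -1.0]]
wrist_force: [-0.5, -0.2, -1.4]
grip_width: 0.0445
finger_force: 15.0
```

```bash
python3 -m creep '[[[0,0,0],[0,0,0.1],0.6],[[0,0,0],[0,0,0],0.6],[[0,0,0],[0,0,0],0.6]]';python3 -m creep '[[[0,0,0],[0,0,0.1],0.6],[[0,0,0],[0,0,0],0.6],[[0,0,0],[0,0,0],0.6]]'
```

```text
clock: 13.65
tcp_pos: [0.5544, 0.023, 0.0902]
orientation: [[0.991, 0.136, 0.0], [0.136, -0.991, 0.0], [0.0, -0.0, -1.0]]
wrist_force: [-0.5, -0.2, -0.8]
grip_width: 0.0447
finger_force: 15.0
clock: 14.02
tcp_pos: [0.5545, 0.023, 0.0893]
orientation: [[0.991, 0.136, 0.0], [0.136, -0.991, 0.0], [0.0, -0.0, -1.0]]
wrist_force: [-0.4, 0.5, 2.0]
grip_width: 0.0445
finger_force: 15.0
```

```bash
python3 -m creep '[[[0,0,0],[0,0,0],0.47],[[0,0,0],[0,0,0],0.44],[[0,0,0],[0,0,0],0.4],[[0,0,0],[0,0,0],0.3],[[0,0,0],[0,0,0],0.3],[[0,0,0],[0,0,-1],0.3],[[0,0,0],[0,0,-2],0.3],[[0,0,0],[0,0,-3],0.3],[[0,0,0],[0,0,-4],0.3],[[0,0,0],[0,0,-2],0.3],[[0,0,0],[-3,0,0],0.3],[[0,0,0],[-3,0,0],0.3],[[0,0,0],[-3,0,0],0.3],[[0,0,0],[0,0,0],0.3],[[0,0,0],[0,0,0],0.3]]'; python3 see.py w7>/dev/null; cat > chk.py <<'E'
from h import *
import sys
f=np.load(sys.argv[1]+".npz");d=f["d"];c={"mtx":robot.get_calibration("wrist")["mtx"],"T":f["T"]}
v,u=np.mgrid[:420,:560];K=c["mtx"]
pc=np.stack([(u-K[0,2])/K[0,0]*d,(v-K[1,2])/K[1,1]*d,d],-1)@c["T"][:3,:3].T+c["T"][:3,3]
def rep(n,lo,hi,cx,cy,rad):
    m=(d>0)&(pc[...,2]>lo)&(pc[...,2]<hi)&(np.hypot(pc[...,0]-cx,pc[...,1]-cy)<rad)
    P=pc[m]
    if len(P): print(n,len(P),np.median(P[:,2]).round(4),cv2.minAreaRect(np.float32(P[:,:2]*1000)),cv2.minEnclosingCircle(np.float32(P[:,:2]*1000)))
cx,cy=map(float,sys.argv[2:4])
rep("tin top",.112,.128,cx,cy,.035); rep("rack floor",.072,.084,cx,cy,.06); rep("rails",.088,.098,cx,cy,.06); rep("doortop",.143,.153,cx,cy,.1)
E
python3 chk.py w7 .554 .0236
```

```text
clock: 15.9
tcp_pos: [0.4663, 0.0108, 0.21]
orientation: [[0.991, 0.136, 0.002], [0.136, -0.991, 0.0], [0.002, 0.0, -1.0]]
wrist_force: [-0.3, -0.5, 0.3]
grip_width: 0.0643
finger_force: 0.0
tin top 3439 0.1192 ((550.7333374023438, 24.675519943237305), (51.068477630615234, 45.511512756347656), 8.02210521697998) ((547.2416381835938, 22.742542266845703), 29.66263771057129)
rack floor 3236 0.0778 ((554.0827026367188, 23.557945251464844), (57.3095588684082, 104.82584381103516), 7.943690776824951) ((540.7416381835938, 21.666440963745117), 54.520503997802734)
rails 1328 0.0925 ((555.3991088867188, 24.08816909790039), (60.00190353393555, 105.01258850097656), 7.858445167541504) ((544.4076538085938, 22.552976608276367), 55.765201568603516)
doortop 10915 0.1488 ((557.6369018554688, 31.521804809570312), (89.99530029296875, 185.20545959472656), 7.7634382247924805) ((553.9466552734375, 27.125307083129883), 96.71676635742188)
```

The tin stands upright in the rack (top at 119 mm, rack floor at 78 mm), and the door hasn't moved. Next I'll close the fingers, go outside the door at 140 mm from the hinge, and lower.

```bash
python3 -m creep '[[[0,0,0],[0,1.9,0],1],[[0,0,0],[0,1.9,0],1],[[0,0,0],[0,1.8,0],1],[[0,0,0],[0,0,3],1],[[0,0,0],[0,0,4],1],[[0,0,0],[0,0,3],1],[[0,0,0],[0,0,1.5],1],[[0,0,0],[1,0,0],1],[[0,0,0],[1,0,0],1],[[0,0,0],[0,0,0],1],[[0,0,0],[0,0,0],1]]' 20; python3 -c "
from cell import robot; print(robot.sense()['q'])"
```

```text
clock: 17.32
tcp_pos: [0.493, -0.042, 0.0947]
orientation: [[0.991, 0.137, 0.001], [0.137, -0.991, -0.0], [0.001, 0.0, -1.0]]
wrist_force: [0.1, 0.7, 0.4]
grip_width: 0.0003
finger_force: 0.0
[-8.79773558e-02  2.93199032e-01  2.00491352e+00 -4.08757064e-05
  8.42764384e-01  1.34571406e+00]
```

```bash
python3 -m creep '[[[0,0,0],[0.5,0,0],1],[[0,0,0],[0.4,0,0],1],[[0,0,0],[0.3,0,0],1],[[0,0,0],[0.2,0,0],1],[[0,0,0],[0,0,0],1],[[0,0,0],[0,0,0],1]]'; python3 -m creep '[[[0,0,-1],[0.25,0.03,0],1],[[0,0,-2],[0.5,0.06,0],1],[[0,0,-3],[0.73,0.1,0],1],[[0,0,-3],[0.73,0.1,0],1],[[0,0,0],[0,0,0],1],[[0,0,0],[0,0,0],1]]'; cat > door.py <<'E'
from h import *
s=robot.sense();h=np.array([.5132,.1023]);x=s["orientation"][:2,0];y=-s["orientation"][:2,1];r=s["tcp_pos"][:2]-h
print("tool yaw",np.degrees(np.arctan2(x[1],x[0])).round(2),"door coords x,y",(r@x).round(4),(r@y).round(4),"force along x",s["wrist_force"][:2]@x, "yaw if touching",np.degrees(np.arctan2(r[1],r[0])+np.pi/2+np.arcsin(-.0235/np.linalg.norm(r))*-1*-1).round(2))
E
python3 door.py
```

```text
clock: 18.08
tcp_pos: [0.5064, -0.0401, 0.0941]
orientation: [[0.991, 0.136, -0.0], [0.136, -0.991, 0.0], [-0.0, -0.0, -1.0]]
wrist_force: [0.6, 0.3, 0.3]
grip_width: 0.0005
finger_force: 0.0
clock: 18.82
tcp_pos: [0.5286, -0.0387, 0.0941]
orientation: [[0.957, 0.289, -0.0], [0.289, -0.957, 0.0], [-0.0, -0.0, -1.0]]
wrist_force: [0.2, 0.5, -0.4]
grip_width: 0.0004
finger_force: 0.0
tool yaw 16.81 door coords x,y -0.0261 -0.1395 force along x 0.3283526436207384 yaw if touching -3.3
```

```bash
python3 -m creep '[[[0,0,-2],[0.49,0.06,0],1],[[0,0,-3],[0.73,0.1,0],1],[[0,0,-3],[0.73,0.1,0],1],[[0,0,-3],[0.73,0.1,0],1],[[0,0,-3],[0.73,0.1,0],1],[[0,0,-3],[0.73,0.1,0],1],[[0,0,-2],[0.49,0.06,0],1],[[0,0,-1],[0.25,0.03,0],1],[[0,0,0],[0,0,0],1],[[0,0,0],[0,0,0],1]]'; python3 door.py; python3 see.py w8 >/dev/null; python3 - <<'E'
from h import *
f=np.load("w8.npz");d=f["d"];K=robot.get_calibration("wrist")["mtx"]; T=f["T"]
v,u=np.mgrid[:420,:560]
pc=np.stack([(u-K[0,2])/K[0,0]*d,(v-K[1,2])/K[1,1]*d,d],-1)@T[:3,:3].T+T[:3,3]
for lo,hi in((.072,.084),(.088,.098),(.112,.125),(.143,.1525)):
    m=(d>0)&(pc[...,2]>lo)&(pc[...,2]<hi)&(np.hypot(pc[...,0]-.5132,pc[...,1]-.1023)<.19)
    n,l,st,ce=cv2.connectedComponentsWithStats(m.astype(np.uint8))
    for i in range(1,n):
        if st[i,4]>150: P=pc[l==i]; print(lo,st[i],np.median(P[:,2]).round(4),cv2.minAreaRect(np.float32(P[:,:2]*1000)))
E
```

```text
clock: 20.08
tcp_pos: [0.5752, -0.0237, 0.0942]
orientation: [[0.801, 0.599, -0.0], [0.599, -0.801, 0.0], [-0.0, -0.0, -1.0]]
wrist_force: [1.2, -0.1, 0.2]
grip_width: 0.0004
finger_force: 0.0
tool yaw 36.82 door coords x,y -0.0259 -0.138 force along x 0.8940984379229978 yaw if touching 16.57
0.072 [250  93  46 116 415] 0.0779 ((607.685791015625, 17.694820404052734), (64.97525024414062, 22.839797973632812), 58.485557556152344)
0.072 [ 104   96  140  112 5474] 0.0778 ((586.1715087890625, 52.6184196472168), (57.39690399169922, 69.67880249023438), 35.82236862182617)
0.072 [  0 177 103  29 819] 0.0778 ((520.92578125, 96.01351928710938), (10.998761177062988, 62.226932525634766), 24.157377243041992)
0.072 [  0 312  39  38 666] 0.0777 ((431.8414306640625, 75.24745178222656), (26.905073165893555, 6.203535079956055), 80.30725860595703)
0.088 [   0   89  296  128 4244] 0.0927 ((578.461181640625, 65.56929016113281), (60.872406005859375, 155.91856384277344), 36.11376953125)
0.088 [163 109  55  75 311] 0.0933 ((601.4798583984375, 45.74772644042969), (40.98747634887695, 12.841946601867676), 65.17249298095703)
0.112 [ 102  110  108  105 8736] 0.1193 ((586.1832885742188, 52.7679443359375), (45.501285552978516, 45.56245803833008), 55.67781448364258)
0.112 [   0  201  352   35 3326] 0.1188 ((566.8792724609375, 32.53485870361328), (12.57012939453125, 161.97633361816406), 40.729026794433594)
0.143 [   0    0  126  150 9500] 0.1496 ((603.7225952148438, 100.79443359375), (25.4744873046875, 68.24003601074219), 79.9469223022461)
0.143 [    0   246   363    49 12800] 0.1477 ((567.3367919921875, 18.884227752685547), (15.175386428833008, 139.6857147216797), 35.981048583984375)
```

The door follows (yaw 36°), and the tin is upright and centred. I'll continue to just before the buffer.

```bash
python3 -m creep '[[[0,0,-2],[0.49,0.06,0],1],[[0,0,-3],[0.73,0.1,0],1],[[0,0,-3],[0.73,0.1,0],1],[[0,0,-3],[0.73,0.1,0],1],[[0,0,-3],[0.73,0.1,0],1],[[0,0,-3],[0.73,0.1,0],1],[[0,0,-3],[0.73,0.1,0],1],[[0,0,-3],[0.73,0.1,0],1],[[0,0,-3],[0.73,0.1,0],1],[[0,0,-2],[0.49,0.06,0],1],[[0,0,-1],[0.25,0.03,0],1],[[0,0,0],[0,0,0],1],[[0,0,0],[0,0,0],1]]'; python3 door.py;  python3 see.py w9 >/dev/null; cat > dy.py <<'E'
from h import *
import sys
f=np.load(sys.argv[1]+".npz");d=f["d"];K=robot.get_calibration("wrist")["mtx"]; T=f["T"]
v,u=np.mgrid[:420,:560]
pc=np.stack([(u-K[0,2])/K[0,0]*d,(v-K[1,2])/K[1,1]*d,d],-1)@T[:3,:3].T+T[:3,3]
for lo,hi in((.072,.084),(.112,.125),(.143,.1525)):
    m=(d>0)&(pc[...,2]>lo)&(pc[...,2]<hi)&(np.hypot(pc[...,0]-.5132,pc[...,1]-.1023)<.19)
    n,l,st,ce=cv2.connectedComponentsWithStats(m.astype(np.uint8))
    for i in range(1,n):
        if st[i,4]>1500: P=pc[l==i]; print(lo,st[i],np.median(P[:,2]).round(4),cv2.minAreaRect(np.float32(P[:,:2]*1000)))
E
python3 dy.py w9
```

```text
clock: 21.75
tcp_pos: [0.6274, 0.0238, 0.0941]
orientation: [[0.41, 0.912, -0.0], [0.912, -0.41, 0.0], [-0.0, -0.0, -1.0]]
wrist_force: [0.3, 1.0, 0.3]
grip_width: -0.0002
finger_force: 0.0
tool yaw 65.82 door coords x,y -0.0249 -0.1363 force along x 1.0091452577589515 yaw if touching 45.72
0.112 [ 125  179   86   37 1638] 0.1187 ((599.626953125, 78.53302764892578), (12.336503982543945, 39.498085021972656), 80.45729064941406)
0.112 [   1  201  353   36 3226] 0.1188 ((598.59228515625, 66.0439682006836), (12.641162872314453, 154.62596130371094), 70.50720977783203)
0.143 [    0     0   420   233 73010] 0.1498 ((631.15283203125, 118.87786865234375), (69.10563659667969, 153.09170532226562), 80.1653060913086)
0.143 [    0   248   367    48 12919] 0.1477 ((601.7205810546875, 56.5704460144043), (14.717931747436523, 141.4339599609375), 65.04119873046875)
```

```bash
python3 -m creep '[[[0,0,-1],[0.25,0.03,0],1],[[0,0,-1],[0.25,0.03,0],1],[[0,0,-1],[0.25,0.03,0],1],[[0,0,-1],[0.25,0.03,0],1],[[0,0,-1],[0.25,0.03,0],1],[[0,0,-1],[0.25,0.03,0],1],[[0,0,-1],[0.25,0.03,0],1],[[0,0,0],[0,0,0],1]]'; python3 door.py; python3 -m creep '[[[0,0,-1],[0.25,0.03,0],1],[[0,0,-1],[0.25,0.03,0],1],[[0,0,-1],[0.25,0.03,0],1],[[0,0,0],[0,0,0],1],[[0,0,0],[0,0,0],1]]'; python3 door.py
```

```text
clock: 22.8
tcp_pos: [0.6359, 0.0395, 0.0942]
orientation: [[0.295, 0.956, 0.0], [0.956, -0.295, -0.0], [-0.0, 0.0, -1.0]]
wrist_force: [0.6, -1.2, -0.1]
grip_width: 0.0002
finger_force: 0.3
tool yaw 72.87 door coords x,y -0.0239 -0.1358 force along x -0.9968842319152916 yaw if touching 53.08
clock: 23.42
tcp_pos: [0.6388, 0.0464, 0.0942]
orientation: [[0.245, 0.97, -0.0], [0.97, -0.245, 0.0], [0.0, -0.0, -1.0]]
wrist_force: [0.5, -1.1, -0.4]
grip_width: 0.0002
finger_force: 0.6
tool yaw 75.84 door coords x,y -0.0235 -0.1354 force along x -0.9339971391416885 yaw if touching 56.16
```

```bash
for i in 1; do :; done; python3 -m creep '[[[0,0,-0.4],[0.1,0.01,0],1],[[0,0,-0.4],[0.1,0.01,0],1],[[0,0,-0.4],[0.1,0.01,0],1],[[0,0,0],[0,0,0],1]]' | grep -E "tcp|wrist"; python3 -m creep '[[[0,0,-0.4],[0.1,0.01,0],1],[[0,0,-0.4],[0.1,0.01,0],1],[[0,0,0],[0,0,0],1]]'| grep -E "tcp|wrist"; python3 -m creep '[[[0,0,-0.4],[0.1,0.01,0],1],[[0,0,0],[0,0,0],1]]'| grep -E "tcp|wrist"; python3 door.py
```

```text
tcp_pos: [0.6399, 0.0492, 0.0942]
wrist_force: [0.9, -1.6, 0.1]
tcp_pos: [0.6404, 0.0504, 0.0942]
wrist_force: [1.5, -5.7, 0.6]
tcp_pos: [0.6407, 0.0511, 0.0942]
wrist_force: [1.2, -7.6, 0.6]
tool yaw 78.27 door coords x,y -0.0242 -0.1352 force along x -7.172242169529464 yaw if touching 58.27
```

Riding the keeper now (7 N). Continuing in half-millimetre steps.

```bash
python3 -m creep '[[[0,0,-0.2],[0.05,0,0],1],[[0,0,0],[0,0,0],1]]' | grep -E "tcp|wrist"; python3 -m creep '[[[0,0,-0.2],[0.05,0,0],1],[[0,0,0],[0,0,0],1]]'| grep -E "tcp|wrist"
```

```text
tcp_pos: [0.6408, 0.0514, 0.0942]
wrist_force: [0.8, -7.6, 0.5]
tcp_pos: [0.641, 0.0519, 0.0942]
wrist_force: [1.1, -8.5, 1.3]
```

```bash
python3 -m creep '[[[0,0,-0.2],[0.05,0,0],1],[[0,0,0],[0,0,0],1]]' | grep -E "tcp|wrist"; python3 -m creep '[[[0,0,-0.2],[0.05,0,0],1],[[0,0,0],[0,0,0],1]]'| grep -E "tcp|wrist"
```

```text
tcp_pos: [0.6411, 0.0523, 0.0942]
wrist_force: [1.2, -8.6, 0.1]
tcp_pos: [0.6413, 0.0527, 0.0942]
wrist_force: [1.6, -7.9, 0.8]
```

```bash
python3 -m creep '[[[0,0,-0.2],[0.05,0,0],1],[[0,0,0],[0,0,0],1]]' | grep -E "tcp|wrist"
```

```text
tcp_pos: [0.6415, 0.0531, 0.0942]
wrist_force: [2.6, -9.9, 1.3]
```

```bash
python3 -m creep '[[[0,0,-0.2],[0.05,0,0],1],[[0,0,0],[0,0,0],1]]' | grep -E "tcp|wrist"
```

```text
tcp_pos: [0.6416, 0.0535, 0.0942]
wrist_force: [1.1, -9.6, 0.6]
```

```bash
python3 -m creep '[[[0,0,-0.2],[0.05,0,0],1],[[0,0,0],[0,0,0],1]]' | grep -E "tcp|wrist"
```

```text
tcp_pos: [0.6418, 0.0539, 0.0942]
wrist_force: [2.3, -9.9, 0.8]
```

```bash
python3 -m creep '[[[0,0,-0.2],[0.05,0,0],1],[[0,0,0],[0,0,0],1]]' | grep -E "tcp|wrist"
```

```text
tcp_pos: [0.6419, 0.0543, 0.0942]
wrist_force: [2.3, -10.7, -0.4]
```

```bash
python3 -m creep '[[[0,0,-0.2],[0.05,0,0],1],[[0,0,0],[0,0,0],1]]' | grep -E "tcp|wrist"
```

```text
tcp_pos: [0.6421, 0.0548, 0.0942]
wrist_force: [2.2, -11.3, -0.8]
```

```bash
python3 -m creep '[[[0,0,0],[0.05,0,0],1],[[0,0,0],[0,0,0],1]]' | grep -E "tcp|wrist"; python3 door.py
```

```text
tcp_pos: [0.6422, 0.0563, 0.0943]
wrist_force: [2.6, -5.9, -0.9]
tool yaw 80.05 door coords x,y -0.023 -0.135 force along x -5.334698154230115 yaw if touching 60.49
```

```bash
python3 -m creep '[[[0,0,0],[0,0,0],1]]' | grep -E "tcp|wrist"
```

```text
tcp_pos: [0.6422, 0.0564, 0.0943]
wrist_force: [3.2, -6.5, -0.1]
```

```bash
python3 -m creep '[[[0,0,0],[0.03,0,0],1],[[0,0,0],[0,0,0],1]]' | grep -E "tcp|wrist"
```

```text
tcp_pos: [0.6422, 0.0567, 0.0942]
wrist_force: [2.0, -5.9, -1.2]
```

The force dropped from 11.5 N to 6 N with a jump forward, so the tongue has snapped in. I'll back off gently and check that the door doesn't follow.

```bash
python3 -m creep '[[[0,0,0],[-0.1,0,0],1],[[0,0,0],[0,0,0],1]]' | grep -E "tcp|wrist"; python3 -m creep '[[[0,0,0],[-0.1,0,0],1],[[0,0,0],[0,0,0],1]]' | grep -E "tcp|wrist"
```

```text
tcp_pos: [0.6414, 0.0564, 0.0941]
wrist_force: [0.3, -0.8, 0.1]
tcp_pos: [0.6411, 0.0554, 0.0941]
wrist_force: [-0.8, -1.7, 0.4]
```

```bash
python3 -m creep '[[[0,0,0],[-0.2,0,0],1],[[0,0,0],[0,0,0],1]]' | grep -E "tcp|wrist"; python3 see.py w10 >/dev/null; python3 dy.py w10
```

```text
tcp_pos: [0.6406, 0.053, 0.0941]
wrist_force: [-1.8, -2.6, 1.1]
0.143 [     0      0    433    296 117750] 0.1497 ((626.169189453125, 118.22134399414062), (100.1917724609375, 162.61459350585938), 80.06155395507812)
```

```bash
python3 -m creep '[[[0,0,0],[-0.2,0,0],1],[[0,0,0],[-0.2,0,0],1],[[0,0,0],[0,0,0],1],[[0,0,0],[0,0,0],1]]' | grep -E "tcp|wrist"; python3 -m creep '[[[0,0,0],[-1,0,0],1],[[0,0,0],[-2,0,0],1],[[0,0,0],[-2,0,0],1],[[0,0,0],[0,0,-3],1],[[0,0,0],[0,0,-4],1],[[0,0,0],[0,0,-4],1],[[0,0,0],[0,0,0],1],[[0,0,0],[0,0,0],1]]'; python3 see.py w11 >/dev/null; python3 - <<'E'
from h import *
f=np.load("w11.npz");d=f["d"];K=robot.get_calibration("wrist")["mtx"]; T=f["T"]
v,u=np.mgrid[:420,:560]
pc=np.stack([(u-K[0,2])/K[0,0]*d,(v-K[1,2])/K[1,1]*d,d],-1)@T[:3,:3].T+T[:3,3]
m=(d>0)&(pc[...,2]>.14)&(pc[...,2]<.155)&(np.hypot(pc[...,0]-.5132,pc[...,1]-.1023)<.25)
P=pc[m]-[.5132,.1023,0]; a=np.radians(80.1);x=np.array([np.cos(a),np.sin(a)]);y=np.array([-x[1],x[0]])
X=P[:,:2]@x;Y=P[:,:2]@y
for t in np.arange(-.18,.001,.02):
    k=abs(Y-t)<.003; print(t.round(2),k.sum(),np.percentile(X[k],[0,1]).round(4)if k.sum()else'')
b=cv2.resize(f["p"][:,:,::-1],None,fx=1,fy=1);cv2.imwrite("pics/w11.png",b)
E
```

```text
tcp_pos: [0.6402, 0.0493, 0.0941]
wrist_force: [-1.6, -2.0, 0.6]
clock: 29.72
tcp_pos: [0.6312, -0.0008, 0.2036]
orientation: [[0.174, 0.985, -0.0], [0.985, -0.174, -0.0], [-0.0, -0.0, -1.0]]
wrist_force: [-0.0, -0.2, 0.2]
grip_width: 0.0005
finger_force: 0.0
-0.18 1026 [-0.0049 -0.0043]
-0.16 1349 [-0.0363 -0.0352]
-0.14 1193 [-0.0328 -0.0321]
-0.12 1173 [-0.0295 -0.0288]
-0.1 1174 [-0.0264 -0.0256]
-0.08 1183 [-0.0232 -0.0224]
-0.06 1179 [-0.02   -0.0189]
-0.04 1176 [-0.0168 -0.0156]
-0.02 1188 [-0.0137 -0.0124]
-0.0 1164 [-0.01   -0.0087]
```

The depth profile shows the door at about 0.16 rad, so it wasn't latched: the drop I felt was only the start of the snap. I'll push again and go further this time, until the force really falls away.

```bash
python3 -m creep '[[[0,0,0],[0,0,4],1],[[0,0,0],[0,0,4],1],[[0,0,0],[0,0,3],1],[[0,0,0],[1.2,0.1,0],1],[[0,0,0],[1.0,0.1,0],1],[[0,0,0],[0.3,0,0],1],[[0,0,0],[0.3,0,0],1],[[0,0,0],[0.3,0,0],1],[[0,0,0],[0.3,0,0],1],[[0,0,0],[0.3,0,0],1],[[0,0,0],[0.3,0,0],1],[[0,0,0],[0.3,0,0],1],[[0,0,0],[0.3,0,0],1],[[0,0,0],[0.2,0,0],1],[[0,0,0],[0,0,0],1]]'; python3 -m creep '[[[0,0,0],[0.1,0,0],1],[[0,0,0],[0.1,0,0],1],[[0,0,0],[0,0,0],1]]' | grep -E "tcp|wrist"; python3 door.py
```

```text
clock: 31.65
tcp_pos: [0.642, 0.0473, 0.0942]
orientation: [[0.173, 0.985, -0.0], [0.985, -0.173, 0.0], [0.0, -0.0, -1.0]]
wrist_force: [-0.4, -1.4, -0.4]
grip_width: 0.0006
finger_force: 0.7
tcp_pos: [0.6424, 0.0489, 0.0942]
wrist_force: [1.2, -3.3, -0.2]
tool yaw 80.04 door coords x,y -0.0303 -0.1365 force along x -3.060978222379102 yaw if touching 57.86
```

```bash
python3 -m creep '[[[0,0,0],[0.1,0,0],1],[[0,0,0],[0,0,0],1]]' | grep -E "tcp|wrist"; python3 -m creep '[[[0,0,0],[0.1,0,0],1],[[0,0,0],[0,0,0],1]]' | grep -E "tcp|wrist"; python3 -m creep '[[[0,0,0],[0.1,0,0],1],[[0,0,0],[0,0,0],1]]' | grep -E "tcp|wrist"
```

```text
tcp_pos: [0.6425, 0.0493, 0.0942]
wrist_force: [0.8, -5.6, 0.6]
tcp_pos: [0.6428, 0.0501, 0.0942]
wrist_force: [1.4, -5.8, -0.6]
tcp_pos: [0.643, 0.0509, 0.0942]
wrist_force: [2.1, -8.2, 0.5]
```

```bash
python3 -m creep '[[[0,0,0],[0.07,0,0],1],[[0,0,0],[0,0,0],1]]' | grep -E "tcp|wrist"; python3 -m creep '[[[0,0,0],[0.07,0,0],1],[[0,0,0],[0,0,0],1]]' | grep -E "tcp|wrist"
```

```text
tcp_pos: [0.6432, 0.0515, 0.0942]
wrist_force: [2.8, -9.1, 0.6]
tcp_pos: [0.6434, 0.052, 0.0942]
wrist_force: [3.0, -9.0, 0.4]
```

```bash
python3 -m creep '[[[0,0,0],[0.07,0,0],1],[[0,0,0],[0,0,0],1]]' | grep -E "tcp|wrist"; python3 -m creep '[[[0,0,0],[0.07,0,0],1],[[0,0,0],[0,0,0],1]]' | grep -E "tcp|wrist"
```

```text
tcp_pos: [0.6435, 0.0527, 0.0942]
wrist_force: [2.0, -9.0, -0.9]
tcp_pos: [0.6437, 0.0533, 0.0942]
wrist_force: [2.7, -9.2, -0.4]
```

```bash
python3 -m creep '[[[0,0,0],[0.07,0,0],1],[[0,0,0],[0,0,0],1]]' | grep -E "tcp|wrist"; python3 -m creep '[[[0,0,0],[0.07,0,0],1],[[0,0,0],[0,0,0],1]]' | grep -E "tcp|wrist"
```

```text
tcp_pos: [0.6439, 0.0538, 0.0942]
wrist_force: [2.1, -11.4, -1.7]
tcp_pos: [0.644, 0.0545, 0.0942]
wrist_force: [2.5, -10.9, 0.2]
```

```bash
python3 -m creep '[[[0,0,0],[0.05,0,0],1],[[0,0,0],[0,0,0],1]]' | grep -E "tcp|wrist"
```

```text
tcp_pos: [0.6441, 0.056, 0.0943]
wrist_force: [3.0, -5.1, 0.0]
```

```bash
python3 -m creep '[[[0,0,0],[0.05,0,0],1],[[0,0,0],[0,0,0],1]]' | grep -E "tcp|wrist"
```

```text
tcp_pos: [0.6442, 0.0566, 0.0942]
wrist_force: [2.8, -5.3, -0.9]
```

```bash
python3 -m creep '[[[0,0,0],[0.05,0,0],1],[[0,0,0],[0,0,0],1]]' | grep -E "tcp|wrist"; python3 door.py
```

```text
tcp_pos: [0.6443, 0.057, 0.0943]
wrist_force: [2.5, -4.9, 0.0]
tool yaw 80.05 door coords x,y -0.0219 -0.1369 force along x -4.43488088090858 yaw if touching 61.2
```

```bash
python3 -m creep '[[[0,0,0],[0.04,0,0],1],[[0,0,0],[0,0,0],1]]' | grep -E "tcp|wrist"
```

```text
tcp_pos: [0.6444, 0.0574, 0.0943]
wrist_force: [2.6, -4.7, -0.8]
```

```bash
python3 -m creep '[[[0,0,0],[0.04,0,0],1],[[0,0,0],[0,0,0],1]]' | grep -E "tcp|wrist"
```

```text
tcp_pos: [0.6444, 0.0579, 0.0943]
wrist_force: [2.1, -5.3, -0.0]
```

```bash
python3 -m creep '[[[0,0,0],[0.04,0,0],1],[[0,0,0],[0,0,0],1]]' | grep -E "tcp|wrist"
```

```text
tcp_pos: [0.6443, 0.0587, 0.0943]
wrist_force: [2.3, -4.7, 0.1]
```

```bash
python3 -m creep '[[[0,0,0],[0,0,0],1]]' | grep -E "tcp|wrist"; python3 -m creep '[[[0,0,0],[0.03,0,0],1],[[0,0,0],[0,0,0],1]]' | grep -E "tcp|wrist"
```

```text
tcp_pos: [0.6443, 0.0587, 0.0943]
wrist_force: [2.7, -3.3, 0.5]
tcp_pos: [0.6443, 0.059, 0.0943]
wrist_force: [2.3, -4.1, -0.5]
```

```bash
python3 -m creep '[[[0,0,0],[0.03,0,0],1],[[0,0,0],[0,0,0],1]]' | grep -E "tcp|wrist"; python3 door.py
```

```text
tcp_pos: [0.6443, 0.059, 0.0943]
wrist_force: [2.1, -5.3, 0.3]
tool yaw 80.05 door coords x,y -0.02 -0.1367 force along x -4.90185350773495 yaw if touching 61.93
```

```bash
python3 -m creep '[[[0,0,0],[0.03,0,0],1],[[0,0,0],[0,0,0],1]]' | grep -E "tcp|wrist"
```

```text
tcp_pos: [0.6444, 0.0591, 0.0943]
wrist_force: [2.9, -7.2, -0.3]
```

```bash
python3 -m creep '[[[0,0,0],[0.03,0,0],1],[[0,0,0],[0,0,0],1]]' | grep -E "tcp|wrist"
```

```text
tcp_pos: [0.6444, 0.0591, 0.0943]
wrist_force: [3.1, -8.0, -0.1]
```

The force now climbs without any motion, so the door is on the hard stop past the snap. I'll back off and verify.

```bash
python3 -m creep '[[[0,0,0],[-0.1,0,0],1],[[0,0,0],[-0.1,0,0],1],[[0,0,0],[0,0,0],1]]' | grep -E "tcp|wrist"; python3 -m creep '[[[0,0,0],[-0.1,0,0],1],[[0,0,0],[-0.1,0,0],1],[[0,0,0],[0,0,0],1]]' | grep -E "tcp|wrist"; python3 -m creep '[[[0,0,0],[-0.3,0,0],1],[[0,0,0],[-1,0,0],1],[[0,0,0],[-2,0,0],1],[[0,0,0],[-2,0,0],1],[[0,0,0],[0,0,-3],1],[[0,0,0],[0,0,-4],1],[[0,0,0],[0,0,-4],1],[[0,0,0],[0,0,0],1],[[0,0,0],[0,0,0],1]]'; python3 see.py w12 >/dev/null; python3 - <<'E'
from h import *
f=np.load("w12.npz");d=f["d"];K=robot.get_calibration("wrist")["mtx"]; T=f["T"]
v,u=np.mgrid[:420,:560]
pc=np.stack([(u-K[0,2])/K[0,0]*d,(v-K[1,2])/K[1,1]*d,d],-1)@T[:3,:3].T+T[:3,3]
m=(d>0)&(pc[...,2]>.14)&(pc[...,2]<.155)&(np.hypot(pc[...,0]-.5132,pc[...,1]-.1023)<.25)
P=pc[m]-[.5132,.1023,0]; a=np.radians(80.1);x=np.array([np.cos(a),np.sin(a)]);y=np.array([-x[1],x[0]])
X=P[:,:2]@x;Y=P[:,:2]@y
for t in np.arange(-.18,.001,.04):
    k=abs(Y-t)<.003; print(t.round(2),k.sum(),np.percentile(X[k],[0,1]).round(4)if k.sum()else'')
# what is inside, seen through the clear top: heights near the expected shut rack
r=np.array([.5132,.1023])+.03*x-.085*y; print("rack expected",r)
k=(d>0)&(np.hypot(pc[...,0]-r[0],pc[...,1]-r[1])<.02);print("heights there",np.percentile(pc[k][:,2],[1,50,99]).round(4))
for n in("scene","side"):
    p,dd=robot.read_camera(n);c=robot.get_calibration(n)
    cr=np.linalg.inv(c["T"])@np.append(r,[.105,1]);uv=c["mtx"]@(cr[:3]/cr[2]);print(n,uv[:2].round(0))
    np.savez(n+"2.npz",p=p,d=dd)
E
```

```text
tcp_pos: [0.6438, 0.058, 0.0942]
wrist_force: [2.1, -3.0, 0.3]
tcp_pos: [0.6432, 0.0562, 0.0941]
wrist_force: [0.4, -1.0, 0.0]
clock: 38.78
tcp_pos: [0.6337, 0.0029, 0.2036]
orientation: [[0.174, 0.985, -0.001], [0.985, -0.174, -0.0], [-0.0, -0.001, -1.0]]
wrist_force: [0.4, -0.6, 0.0]
grip_width: 0.0003
finger_force: 0.0
-0.18 1103 [-0.0047 -0.004 ]
-0.14 1221 [-0.008  -0.0074]
-0.1 1217 [-0.0086 -0.0079]
-0.06 1250 [-0.0091 -0.0085]
-0.02 1242 [-0.0097 -0.009 ]
rack expected [0.60209217 0.11723931]
heights there [0.1481 0.1497 0.1514]
scene [300. 215.]
side [255. 221.]
```

The door stays shut at about -0.014 rad. Last check: is the tin still upright, seen through the clear top?

```bash
python3 - <<'E'
from h import *
K=robot.get_calibration("wrist")["mtx"]
f=np.load("w12.npz");T=f["T"];a=np.radians(80.9);x=np.array([np.cos(a),np.sin(a)]);y=np.array([-x[1],x[0]])
t=np.array([.5132,.1023])+.03*x-.085*y
def proj(c,P): q=np.linalg.inv(c["T"])@np.append(P,1);q=c["mtx"]@(q[:3]/q[2]);return q[:2],
c={"mtx":K,"T":T}
q=np.linalg.inv(T)@np.append(t,[.12,1]);uv=(K@(q[:3]/q[2]))[:2];R=.023*K[0,0]/q[2];print("expected wrist",uv.round(1),R.round(1))
g=cv2.cvtColor(f["p"],cv2.COLOR_RGB2GRAY);x0,y0=max(0,int(uv[0]-90)),max(0,int(uv[1]-90))
gc=cv2.equalizeHist(g[y0:y0+180,x0:x0+180])
for P2 in(25,18):
    h=cv2.HoughCircles(cv2.GaussianBlur(gc,(5,5),1),cv2.HOUGH_GRADIENT,1,10,param1=80,param2=P2,minRadius=int(R*.8),maxRadius=int(R*1.2))
    if h is not None: print(P2,[(i+[x0,y0,0]).round(1).tolist() for i in h[0][:4]])
# scene: what changed inside the cabinet against the first picture
for n in("scene","side"):
    A=np.load(n+".npz")["p"].astype(int);B=np.load(n+"2.npz")["p"].astype(int);c=robot.get_calibration(n)
    o=[]
    for z in(.078,.099,.12):
        q=np.linalg.inv(c["T"])@np.append(t,[z,1]);p=(c["mtx"]@(q[:3]/q[2]))[:2];i,j=p.round().astype(int);o.append((p.round().tolist(),A[j,i].tolist(),B[j,i].tolist()))
    print(n,o)
E
```

```text
expected wrist [200.4  59. ] 34.2
25 [[201.5, 62.5, 31.6], [194.5, 53.5, 33.8]]
18 [[201.5, 62.5, 31.6], [192.5, 51.5, 36.0], [205.5, 51.5, 36.0], [212.5, 63.5, 28.2]]
scene [([300.0, 221.0], [93, 71, 50], [101, 91, 77]), ([300.0, 216.0], [105, 89, 70], [162, 159, 139]), ([301.0, 211.0], [189, 181, 151], [180, 181, 159])]
side [([256.0, 227.0], [165, 154, 125], [153, 149, 125]), ([255.0, 222.0], [219, 207, 158], [180, 182, 153]), ([255.0, 218.0], [218, 207, 157], [181, 183, 156])]
```

```bash
python3 -c "
from cell import robot; print(robot.hand_in())"
```

```text
the job is handed in; nothing more can be done
None
```

The job is handed in: the smaller steel tin stands in the rack, and the door latched on the second push (the first sprang back to about 0.16 rad), stays shut at about -0.014 rad, and saw at most about 12 N.

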